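# Open the double-door cupboard and put the jar in its door rack

### The job

Open the little wooden cupboard: slide the bolt on the right door leaf fully down, swing that leaf wide open, and then swing open the left leaf, whose edge it covers. Then take the glass spice jar with the broad flat black cap that stands on the worktop and set it upright in the wooden rack on the inside of the left leaf, putting it down gently, and leave both leaves wide open. Do not shift the salt shaker or the dropper bottle.

Things in the scene. Friction and masses are not known exactly. Their poses are not given: they have to be found in the camera images.
- bolt (a joint): Steel bolt on the right leaf's front: metres slid down. 0 = fully up, its tip in the staple on the roof's front edge (leaf locked); the tip is clear from 0.016 on; 0.024 = fully down, at its stop. Stays where it is left; about 3 N moves it.
- bolt_knob (a point): Top of the bolt's knob, a level steel peg 12 mm thick standing out from the right leaf's face; the point is on its upper side, 8 mm behind its outer end, 156 mm above the worktop when up. Press it straight down. It is 67 mm to the right of the right leaf's handle. It reaches 48 mm from the face; the guide block (15 to 25 mm above the peg when up) and the roof's staple only 15 to 24 mm. Axes as the leaf's.
- right_leaf (a joint): Right leaf of the double door, rad: 0 shut, opens towards the robot, up to 1.9; stays where it is left (friction 0.1 N m). Its strip covers the left leaf's edge: that leaf opens only after this one. Cupboard: fixed, light wood, 284 mm wide, 194 deep, roof top 204 mm above the worktop. Each leaf: 131 mm wide, 16 thick, top edge at 188 mm.
- right_leaf_handle (a point): Grip point of the right leaf's handle, an upright round steel bar 10 mm thick, its axis 40 mm off the leaf's face, near the free edge. The point is on the axis, 157 mm above the worktop; the bar reaches from 97 to 175 mm. Pinch it from above, fingers closing along the leaf's width. Axes are the leaf's: x from front to back through the leaf, y along its width (to the left when shut), z up.
- right_leaf_hinge (a point): On the right leaf's upright hinge axis (right-hand edge of the cupboard's front), at the handle point's height. The right leaf turns counter-clockwise seen from above as it opens.
- left_leaf (a joint): Left leaf, rad: 0 shut, opens towards the robot, up to 1.9; stays where it is left (friction 0.1 N m). Same size as the right leaf.
- left_leaf_handle (a point): Grip point of the left leaf's handle: same bar, height and axes as on the right leaf; the two bars are 65 mm apart when both leaves are shut. The right leaf's strip lies between them, 12 mm proud of the faces, its edge 12 mm from this bar's axis.
- left_leaf_hinge (a point): On the left leaf's upright hinge axis (left-hand edge of the cupboard's front), at the handle point's height. The left leaf turns clockwise seen from above as it opens.
- rack (a point): Where the jar's foot belongs: centre of the floor of the wooden rack on the left leaf's inner side, 85 mm above the worktop, open above. Clear floor 94 mm along the leaf (y) by 58 mm (x, from the leaf's inner face to two steel rails). Rails and end cheeks rise 30 mm above the floor, the leaf's top edge 103 mm. Axes: x from the leaf's outer to its inner side, y along its width, z up; turns with the leaf.
- jar_center (a point): Centre (half-way up) of the loose spice jar to put away: clear glass cylinder with a broad flat black cap, 41 mm in diameter, 105 mm high, 0.11 kg, z up. It stands on the worktop in front of the cupboard, to the left, in one of three places about 10 cm apart, shared with the salt shaker and the dropper bottle.
- salt_center (a point): Centre of the salt shaker: clear body with a grey domed top, 44 mm in diameter, 90 mm high. A bystander: leave it alone.
- dropper_center (a point): Centre of the dropper bottle: brown body with a narrow black rubber bulb, 33 mm in diameter, 102 mm high. A bystander: leave it alone.
Mind the look-alikes: they are no part of the job. What is shaped like the part that bears jar_center but pink or red is not meant.

How it is judged:
By the outcome, as a careful person would: the job done as asked, in the order asked, and still so for the second after the job is handed in, with the robot touching nothing.
It also fails if it takes over 67 s, if anything falls off the work surface, if the arm or the gripper's body presses on something with over 40 N, if the wrist force passes 120 N, or if a joint passes its speed limit or range.

### The arm

A 6-joint arm with a two-finger parallel gripper is mounted at the origin on a cart in front of the work surface, level with it; the furniture and walls round the work are solid. World frame = base frame: x ahead of the robot, y to its left, z up, the work surface at z = 0. Lengths are in m, angles in rad, forces in N, time in s.
With the tool pointing down it reaches from about 0.35 to 0.875 m from the base axis. Payload 15.5 kg.
Tool frame: the origin (TCP) lies midway between the tips of the shut fingers; the grasp point (between the pads) lies 19 mm behind it (env.grasp_offset is the z of the grasp point in the tool frame, in m); z points along the fingers, y is the direction in which the jaws open and shut (so a half turn about z gives the same grasp; the last joint's range is limited). The gripper opens to 85 mm and grips with 20 to 120 N. Pads are 22 mm wide; open, the fingers measure 114 mm over their backs; the gripper's body (76 mm by 85 mm) begins 54 mm behind the grasp point. The pads swing forward as they close: fully open they stand 13 mm farther back than shut.
Start: joints at [-1.319, 0.494, 1.345, -0, 1.302, -0.096], TCP at [0.212, -0.588, 0.231] pointing down, gripper open.
Joint ranges: [-2.91, 2.91], [-0.82, 2.16], [0.22, 2.67], [-1.22, 4.37], [0.12, 2.79], [-3.08, 3.08]. Speed limits (rad/s): [1.89, 1.89, 2.57, 3.01, 3.01, 3.01].

### API

Orientations are given as a unit quaternion [w, x, y, z].
In Python, from rig import readout, camera, job, search_frame, regions_of, mark_of, env gives the robot as it stands.
- The arm moves only by the tool carry_out, never from a script. Its argument "rows" is a list of rows, each an object with "delta_pos": the shift along the world's x, y, z in mm, a list of three; "angular": the turn, a rotation vector about the world's x, y, z in rad, a list of three. A call has 1 to 8 rows; each row shifts and turns the commanded pose from where the row before left it; what a row does not reach is not made up. A row lasts 1/12 s, in which the tool goes at most 41.7 mm and 7.16 degrees, less where a joint would pass 70% of its speed; a pose out of reach is approached as far as the arm can. A call is refused whole if a number of a shift passes 41.7 or a number of a turn 0.125, either way. A call with a gripper value outside its range is refused whole. "claw" is the closure, from 0 (fully open) to 1 (shut), set as the call begins (left out, the last holds). The fingers move at their own pace and stop on an object; the grip force is fixed at half the most. Time passes only in rows, so rows that do not move let the fingers close. It gives the time, the measured TCP pose, the force and the opening at its end, in the units of the state.
- readout.get_state(): the state, without advancing time (a new reading comes with each control period).
- camera(name): name is "scene" or "top"; returns a dict with "frame" (420x560x3 uint8, red, green, blue), "K" (3x3 intrinsics, pixels), "k1" (the pictures are not rectified: a ray, as slopes to the right and down, at radius r is drawn at 1 + k1 r^2 times it, then the intrinsics apply), "rvec" (rotation vector, rad) and "tvec" (3), from world to camera coordinates, as OpenCV has them. Camera axes: x right, y down, z forward; pixel columns grow to the right and rows downward; lengths in m; the calibration is good to about 2 mm. A picture is of the moment at which its call begins. There is no depth.
- job.close_job(): hands the job in, once; it reports no verdict.
Trained networks look in a picture, given as the dict that the camera call returned (one of the last four; its "shot" number tells which), for a name from the list of things; names that differ only in an ending like _2 or _b are one class to them, and where a whole thing is asked for, a point or a joint stands for the part that bears it (a point fixed in the world has none). Each returns a list of dicts, best first, with "score" (0 to 1); they miss things now and then, are a little off and sometimes report something else, mostly with a low value. They report only what shows in the picture. A call takes as long as a camera call. They do not tell look-alikes from the thing itself.
- search_frame(picture, target): "extent" ([left, top, right, bottom] in pixels, round what is visible of it).
- regions_of(picture, target): "mask" (420x560 bool, what is visible of it) and "extent" ([left, top, right, bottom] in pixels, round what is visible of it).
- mark_of(picture, target): "location" ([column, row] in pixels: a listed point, or the origin of a listed thing).
The state is a dict: "clock": time; "joint_positions": joint angles; "joint_velocities": joint speeds; "joint_torque": joint torques, N m; "tool_pos": TCP position; "orientation": TCP orientation; "contact_force": force on the tool from outside, world axes, zero at the start; "moment": the same for the moment, N m; "gripper_width": finger opening in m.
Only numpy, scipy, OpenCV 4.12 (cv2) and the standard library are available. Lean on these libraries where they do the work, as an engineer would, in place of code of your own. Each camera call takes 0.05 s, during which the arm holds its last target. There are 200 camera calls.

## Working session

There is one attempt and no reset: what is moved stays moved. The work goes in short steps, Python scripts to look and compute and a tool call to move; the robot and the scene stay as the last step left them, time stands still between calls to the robot, and variables do not carry over. Pictures are saved under pics/ and viewed, about 8 in all and at most 12, crops included, and the job is handed in when it is done.

Besides the shell and the picture viewer there is one more tool, called after "Request:" by a JSON object that holds its "fn" and its "kwargs", one argument or row to a line. carry_out: Moves the arm, as the interface text tells. Its arguments: {"type":"object","properties":{"rows":{"type":"array"},"claw":{"type":"number"}},"required":["rows"]}

```bash
ls; mkdir -p pics
cat > h.py <<'E'
import numpy as np, cv2
from rig import readout, camera, job, search_frame, regions_of, mark_of, env
def ray(p,px):
    K=np.array(p["K"]);d=np.array([(px[0]-K[0,2])/K[0,0],(px[1]-K[1,2])/K[1,1]])
    r=np.linalg.norm(d);u=r
    for _ in range(20):u=r/(1+p["k1"]*u*u)
    d=d*(u/r if r>0 else 1)
    R=cv2.Rodrigues(np.array(p["rvec"],float))[0];t=np.array(p["tvec"],float).ravel()
    v=R.T@np.array([d[0],d[1],1.]);return -R.T@t,v/np.linalg.norm(v)
def onz(p,px,z):
    c,v=ray(p,px);return c+v*(z-c[2])/v[2]
def tri(ps,pxs):
    A=np.zeros((3,3));b=np.zeros(3);L=[]
    for p,x in zip(ps,pxs):
        c,v=ray(p,x);P=np.eye(3)-np.outer(v,v);A+=P;b+=P@c;L.append((c,v))
    X=np.linalg.solve(A,b);return X,[np.linalg.norm((np.eye(3)-np.outer(v,v))@(X-c)) for c,v in L]
def save(p,n,crop=None,s=1):
    im=p["frame"][:,:,::-1]
    if crop:im=im[crop[1]:crop[3],crop[0]:crop[2]]
    cv2.imwrite("pics/"+n,cv2.resize(im,None,fx=s,fy=s,interpolation=cv2.INTER_CUBIC))
E
python3 - <<'E'
from h import *
np.set_printoptions(precision=4,suppress=True)
a=camera("scene");b=camera("top")
cv2.imwrite("pics/1.png",np.vstack([a["frame"],b["frame"]])[:,:,::-1][:, :]) 
im=cv2.imread("pics/1.png");cv2.imwrite("pics/1.png",cv2.resize(np.hstack([im[:420],im[420:]]),(800,300),interpolation=cv2.INTER_AREA))
save(a,"1a.png",None,1.4);save(b,"1b.png",None,1.4)
for n in ["bolt_knob","right_leaf_handle","right_leaf_hinge","left_leaf_handle","left_leaf_hinge","jar_center","salt_center","dropper_center","rack"]:
    A=mark_of(a,n);B=mark_of(b,n)
    print(n,[(np.round(m["location"]),round(m["score"],2)) for m in A[:3]],[(np.round(m["location"]),round(m["score"],2)) for m in B[:3]])
    if A and B: print("   ",*tri([a,b],[A[0]["location"],B[0]["location"]]))
print(ray(a,[280,210]),ray(b,[280,210]),readout.get_state(),env.grasp_offset)
E
```

```text
pics
bolt_knob [(array([297., 166.]), 0.51)] [(array([322., 196.]), 0.71), (array([356., 189.]), 0.62)]
    [0.5176 0.0931 0.1862] [np.float64(0.009722501085486416), np.float64(0.009722501085486378)]
right_leaf_handle [(array([288., 174.]), 0.81), (array([305., 286.]), 0.3)] [(array([321., 196.]), 0.88)]
    [0.5302 0.0984 0.1633] [np.float64(4.182350222933501e-06), np.float64(4.182350222890356e-06)]
right_leaf_hinge [(array([277., 159.]), 0.78)] [(array([367., 158.]), 0.62)]
    [ 0.6148 -0.0024  0.1546] [np.float64(0.0003489858736519459), np.float64(0.00034898587365193406)]
left_leaf_handle [(array([279., 184.]), 0.9)] [(array([296., 200.]), 0.8)]
    [0.5241 0.1496 0.1569] [np.float64(0.002457863239559866), np.float64(0.0024578632395599273)]
left_leaf_hinge [(array([242., 195.]), 0.7)] [(array([246., 176.]), 0.94), (array([274., 172.]), 0.52)]
    [0.5674 0.2524 0.1602] [np.float64(0.0027446292472539852), np.float64(0.002744629247254157)]
jar_center [(array([323., 235.]), 0.9), (array([334., 262.]), 0.78), (array([359., 242.]), 0.64)] [(array([250., 282.]), 0.65), (array([291., 25
[... 686 characters left out ...]
10424), np.float64(0.0007650291250010952)]
(array([0.0841, 0.9764, 0.5621]), array([ 0.4178, -0.7882, -0.4518])) (array([0.3859, 0.2019, 1.2415]), array([ 0.105 , -0.0175, -0.9943])) {'clock': 1.0, 'joint_positions': array([-1.3195,  0.4936,  1.3455,  0.    ,  1.3025, -0.0955]), 'joint_velocities': array([ 0.002 , -0.0001, -0.0005,  0.0004,  0.0014,  0.0002]), 'joint_torque': array([ -0.009 , -88.2064, -38.4278,  -0.0007,   0.0007,   0.    ]), 'tool_pos': array([ 0.2124, -0.5878,  0.2313]), 'orientation': array([-0.    ,  0.985 ,  0.1725,  0.    ]), 'contact_force': array([-0.0002, -0.4828, -0.2501]), 'moment': array([ 0.0041, -0.0028,  0.0074]), 'gripper_width': 0.08551616380846697} -0.0187
```

View pics/1a.png

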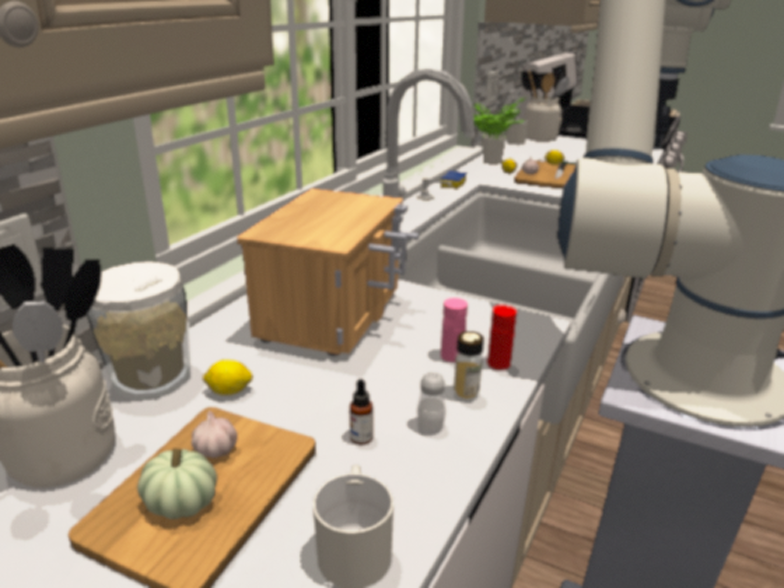

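View pics/1b.png

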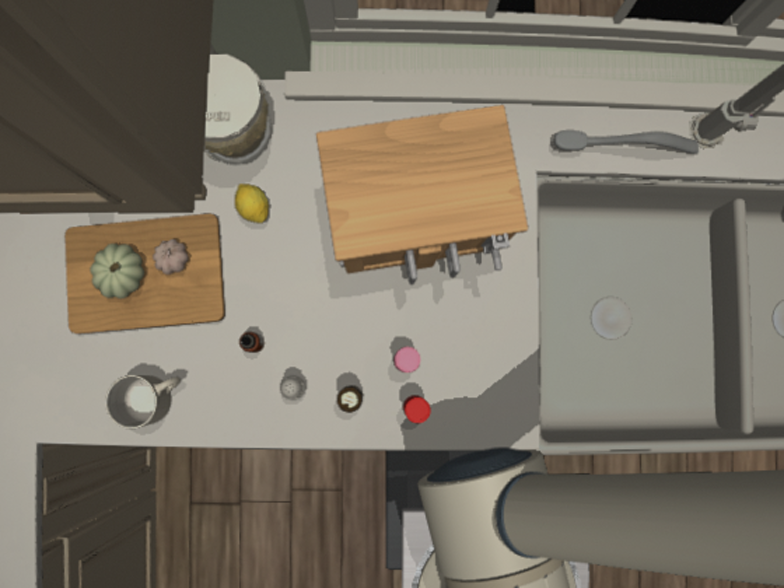

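The scene shows the shut cupboard, with the left handle, right handle and bolt knob at top px (296,200), (321,196) and (356,185). Candidates for the jar (top px / scene px):
- Black-capped glass jar: (249,285) / (334,262). I choose this one because it is clear glass with a broad black cap.
- Pink look-alike: (290,256) / (325,235).
- Red look-alike: (297,292) / (358,241).
- Salt shaker: (208,276).
- Dropper bottle: (179,244).

Run:
```python
from h import *
np.set_printoptions(precision=4,suppress=True)
a=camera("scene");b=camera("top")
c1=cv2.resize(a["frame"][200:310,240:400],(640,440),interpolation=cv2.INTER_CUBIC)
cv2.imwrite("pics/2.png",c1[:,:,::-1])
save(b,"2b.png",(200,150,400,300),4)
print("roof",[onz(b,np.array(q)/1.4,.204)[:2] for q in [(317,133),(505,106),(526,231),(337,261)]])
for q,z in [((321,196),.157),((296,200),.157),((356,189),.156)]: print(q,onz(b,q,z)[:2])
for n,tz in [("jar_center",.105),("salt_center",.09),("dropper_center",.102)]:
    for r in regions_of(b,n)[:4]: 
        ys,xs=np.nonzero(r["mask"]);print(n,"top",r["score"],r["extent"],xs.mean(),ys.mean())
    for r in regions_of(a,n)[:4]: print(n,"scene",r["score"],r["extent"])
print("jar,pink,red cap", [onz(b,np.array(q)/1.4,.105)[:2] for q in [(349,399),(407,359),(417,409)]])
for q,t in [((334,262),(249.,284)),((325,235),(290,256.5)),((358,241),(297.5,291))]: print(tri([a,b],[q,t]))
```

```text
roof [array([0.7319, 0.2957]), array([0.7789, 0.0177]), array([ 0.5895, -0.0103]), array([0.5422, 0.2627])]
(321, 196) [0.5308 0.0971]
(296, 200) [0.5218 0.1496]
(356, 189) [0.5467 0.0228]
jar_center top 0.86 [238.1, 274.2, 259.4, 293.9] 249.31306990881458 284.3677811550152
jar_center top 0.78 [287.0, 282.5, 308.5, 300.9] 297.059375 291.959375
jar_center top 0.52 [282.2, 243.9, 301.9, 265.4] 290.2035714285714 256.3142857142857
jar_center top 0.46 [297.0, 169.6, 368.9, 197.7] 326.8181818181818 180.30601792573623
jar_center scene 0.92 [349.6, 217.9, 365.6, 262.9]
jar_center scene 0.82 [320.6, 233.9, 347.7, 288.9]
jar_center scene 0.73 [312.6, 208.8, 335.5, 257.6]
salt_center top 0.6 [199.5, 269.6, 218.3, 285.0] 209.3167259786477 276.61209964412814
salt_center top 0.4 [352.9, 167.5, 358.3, 191.2] 354.2875 183.175
salt_center scene 0.66 [298.8, 264.1, 316.1, 312.2]
dropper_center top 0.48 [172.2, 237.9, 189.5, 252.8] 179.4978354978355 244.07359307359306
dropper_center top 0.43 [295.1, 168.4, 370.3, 199.0] 327.30532544378696 180.56686390532545
dropper_center top 0.24 [196.9, 267.6, 220.2, 287.8] 209.21752265861028 276.2990936555891
dropper_center scene 0.78 [248.9, 272.8, 264.9, 318.2]
jar,pink,red cap [array([0.3427, 0.247 ]), array([0.4049, 0.1579]), array([0.328, 0.142])]
(array([0.3412, 0.249 , 0.0547]), [np.float64(0.001935196018968567), np.float64(0.0019351960189684572)])
(array([0.4026, 0.1565, 0.0563]), [np.float64(0.0032197191772904625), np.float64(0.003219719177290348)])
(array([0.326 , 0.1395, 0.0534]), [np.float64(0.001990429978998736), np.float64(0.0019904299789987962)])
```

View pics/2b.png

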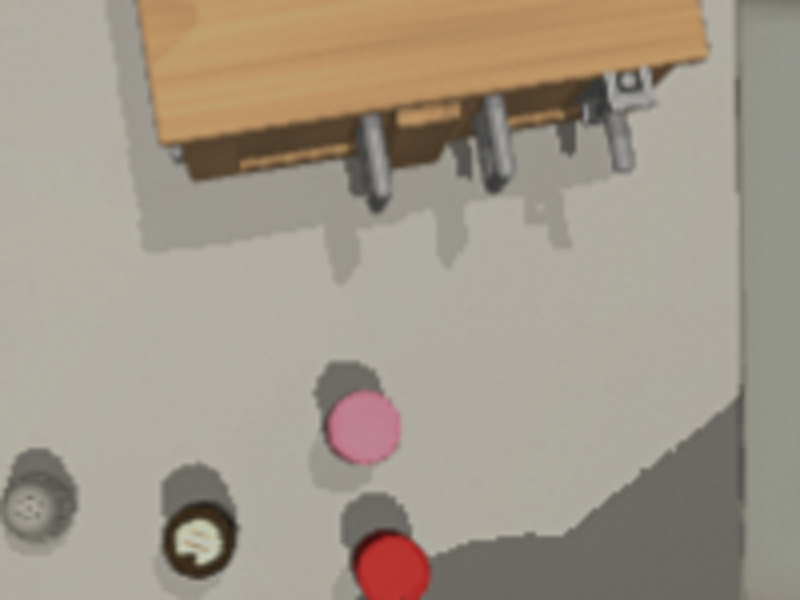

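View pics/2.png

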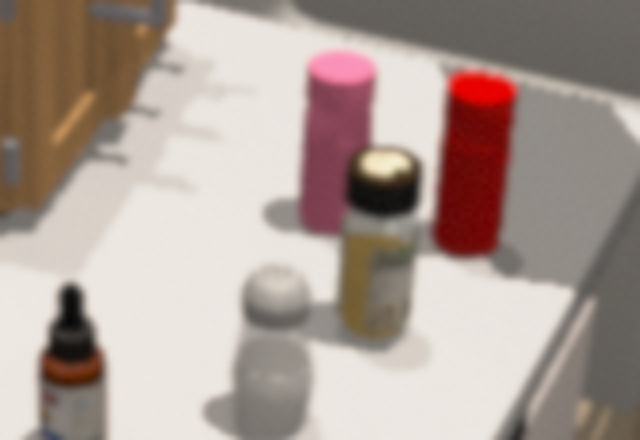

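The crop shows the black-capped glass jar (crop px 385,250) distinct from the pink and red look-alikes, so the jar is at about (0.342, 0.248). The close top view shows the bar ends at crop px (376,195) and (495,178), and the knob's end at (622,165).

Run:
```python
from h import *
np.set_printoptions(precision=4,suppress=True)
b=camera("top")
P=[onz(b,(200+x/4,150+y/4),z)[:2] for x,y,z in [(374,190,.157),(495,173,.157),(622,166,.156)]]
print(P,[np.linalg.norm(P[i]-P[i+1]) for i in (0,1)])
d=P[0]-P[2];print("yaw",np.arctan2(-d[0],d[1]))
yaw=.168;u=np.array([-np.sin(yaw),np.cos(yaw)]);n=np.array([np.cos(yaw),np.sin(yaw)])
F=(np.array([.5895,-.0103])+np.array([.5422,.2627]))/2
for p in P+[np.array([.6148,-.0024]),np.array([.5674,.2524]),np.array([.5978,.1988])]: print((p-F)@n,(p-F)@u)
```

```text
[array([0.527 , 0.1548]), array([0.5367, 0.0913]), array([0.5414, 0.0239])] [np.float64(0.06424312083968362), np.float64(0.06756332083855587)]
yaw 0.10920605397464209
-0.03349468316276621 0.034737066662240614
-0.03456146048561297 -0.029497196479525496
-0.041233087655824945 -0.0967303111897286
0.02675752644916244 -0.13497443194295128
0.02263018611964786 0.12416407361306289
0.04363968823305743 0.06623548981415893
```

Request:
{"fn": "carry_out", "kwargs": {
  "rows": [
    {"delta_pos": [18.5, 34.1, 0], "angular": [0, 0, -0.09]},
    {"delta_pos": [18.5, 34.1, 0], "angular": [0, 0, -0.09]},
    {"delta_pos": [18.5, 34.1, 0], "angular": [0.017, -0.099, 0]},
    {"delta_pos": [18.5, 34.1, 0], "angular": [0, 0, 0]},
    {"delta_pos": [18.5, 34.1, 0], "angular": [0, 0, 0]},
    {"delta_pos": [18.5, 34.1, 0], "angular": [0, 0, 0]},
    {"delta_pos": [18.5, 34.1, 0], "angular": [0, 0, 0]},
    {"delta_pos": [18.5, 34.1, 0], "angular": [0, 0, 0]}
  ],
  "claw": 1
}}

```text
clock: 2.12
tool_pos: [0.3609, -0.3134, 0.2315]
orientation: [-0.004, 0.995, 0.083, 0.05]
contact_force: [1.8, -1.5, 0.4]
gripper_width: 0.0001
```

Request:
{"fn": "carry_out", "kwargs": {
  "rows": [
    {"delta_pos": [18.5, 34.1, 0], "angular": [0, 0, 0]},
    {"delta_pos": [18.5, 34.1, 0], "angular": [0, 0, 0]},
    {"delta_pos": [18.5, 34.1, 0], "angular": [0, 0, 0]},
    {"delta_pos": [18.5, 34.1, 0], "angular": [0, 0, 0]},
    {"delta_pos": [18.5, 34.1, 0], "angular": [0, 0, 0]},
    {"delta_pos": [18.5, 34.1, 0], "angular": [0, 0, 0]},
    {"delta_pos": [18.5, 34.1, 0], "angular": [0, 0, 0]},
    {"delta_pos": [18.5, 34.1, 0], "angular": [0, 0, 0]}
  ]
}}

```text
clock: 2.78
tool_pos: [0.5091, -0.0402, 0.2315]
orientation: [-0.004, 0.995, 0.083, 0.05]
contact_force: [1.3, -1.3, 0.0]
gripper_width: 0.0001
```

Request:
{"fn": "carry_out", "kwargs": {
  "rows": [
    {"delta_pos": [18.5, 34.1, 0], "angular": [0, 0, 0]},
    {"delta_pos": [18.5, 34.1, 0], "angular": [0, 0, 0]},
    {"delta_pos": [0, 0, -25], "angular": [0, 0, 0]},
    {"delta_pos": [0, 0, -20], "angular": [0, 0, 0]},
    {"delta_pos": [0, 0, 0], "angular": [0, 0, 0]}
  ]
}}

```text
clock: 3.2
tool_pos: [0.5437, 0.0269, 0.1832]
orientation: [-0.005, 0.995, 0.084, 0.048]
contact_force: [-1.1, -0.6, -0.6]
gripper_width: 0.0001
```

Run:
```python
from h import *
np.set_printoptions(precision=4,suppress=True)
a=camera("scene");b=camera("top")
x=cv2.resize(a["frame"][120:220,220:320],(400,400),interpolation=cv2.INTER_CUBIC);y=cv2.resize(b["frame"][130:230,290:390],(400,400),interpolation=cv2.INTER_CUBIC)
cv2.imwrite("pics/3.png",np.hstack([x,y])[:,:,::-1]);s=readout.get_state();print(s["tool_pos"],s["orientation"],s["joint_positions"])
```

```text
[0.5452 0.0259 0.1863] [-0.0044  0.9953  0.0831  0.0494] [-0.077   0.3932  1.678   0.0296  0.9744  1.3116]
```

View pics/3.png

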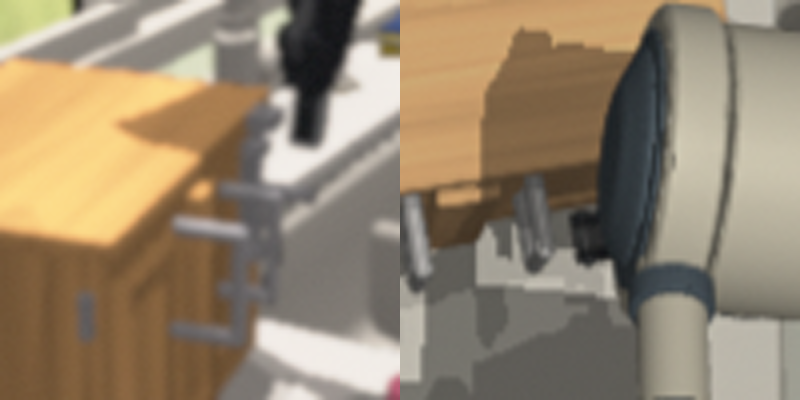

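The fingertips hang over the knob area (scene px ~(296,152), clear of the staple at ~(286,150)). I'll press gently and watch the force.

Request:
{"fn": "carry_out", "kwargs": {
  "rows": [
    {"delta_pos": [0, 0, -15], "angular": [0, 0, 0]},
    {"delta_pos": [0, 0, -9], "angular": [0, 0, 0]},
    {"delta_pos": [0, 0, -7], "angular": [0, 0, 0]},
    {"delta_pos": [0, 0, 0], "angular": [0, 0, 0]}
  ]
}}

```text
clock: 3.63
tool_pos: [0.545, 0.0257, 0.1547]
orientation: [-0.004, 0.995, 0.083, 0.049]
contact_force: [0.1, -0.1, -0.2]
gripper_width: 0.0
```

Request:
{"fn": "carry_out", "kwargs": {
  "rows": [
    {"delta_pos": [0, 0, -5], "angular": [0, 0, 0]},
    {"delta_pos": [0, 0, -5], "angular": [0, 0, 0]},
    {"delta_pos": [0, 0, 0], "angular": [0, 0, 0]}
  ]
}}

```text
clock: 3.88
tool_pos: [0.5454, 0.0259, 0.1449]
orientation: [-0.004, 0.995, 0.083, 0.05]
contact_force: [0.2, -0.5, -0.7]
gripper_width: 0.0001
```

Run:
```python
from h import *
np.set_printoptions(precision=4,suppress=True)
a=camera("scene");b=camera("top")
x=cv2.resize(a["frame"][120:220,240:340],(600,600),interpolation=cv2.INTER_CUBIC)
cv2.imwrite("pics/4.png",x[:,:,::-1]);print(readout.get_state()["contact_force"])
def proj(p,X):
    q=p["frame"]; R=cv2.Rodrigues(np.array(p["rvec"],float))[0];c=R@np.array(X)+np.array(p["tvec"]).ravel();u=c[:2]/c[2];u=u*(1+p["k1"]*(u@u));K=np.array(p["K"]);return K[:2,:2]@u+K[:2,2]
for n,X in [("knob",(.5475,.0252,.156)),("tcp",(.5454,.0259,.145)),("hR",(.5659-.034*.986+.1672*.0295,.1262-.034*.167-.986*.0295,.157)),("hL",(.5659-.0335-.0058,.1262-.0057+.0343,.157))]: print(n,(proj(a,X)-[240,120])*6)
for n in ["bolt_knob","right_leaf_handle","left_leaf_handle","bolt"]:
  for m in mark_of(a,n)[:2]+[]: print(n,(np.array(m["location"])-[240,120])*6,m["score"])
```

```text
[0.3044 0.9856 0.0284]
knob [326.7458 275.5401]
tcp [329.6418 300.5367]
hR [277.064 327.725]
hL [226.4    385.9306]
bolt_knob [283.8 332.4] 0.74
bolt_knob [340.8 298.8] 0.39
right_leaf_handle [280.8 328.8] 0.6
left_leaf_handle [246.6 383.4] 0.65Traceback (most recent call last):
  File "<stdin>", line 10, in <module>
ValueError: it knows: bolt_knob, dropper_center, jar_center, left_leaf_handle, left_leaf_hinge, rack, right_leaf_handle, right_leaf_hinge, salt_center
```

View pics/4.png

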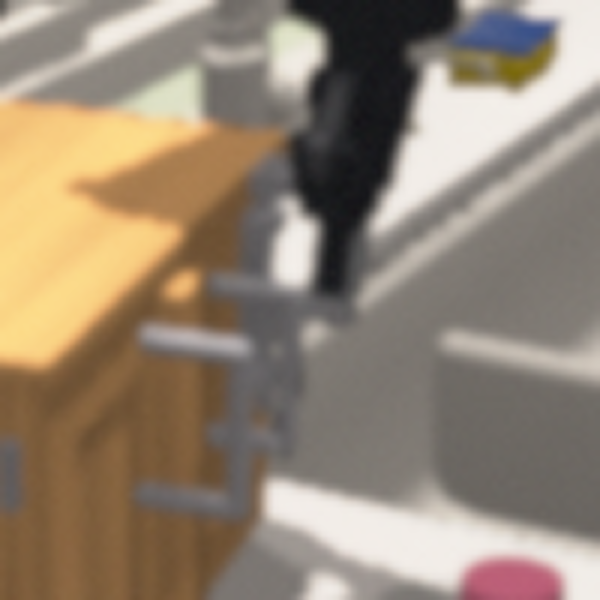

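The fingertips now rest on the knob peg (crop ~(340,300)), which has already moved down from row 276 to about 299, so I'll keep pressing.

Request:
{"fn": "carry_out", "kwargs": {
  "rows": [
    {"delta_pos": [0, 0, -5], "angular": [0, 0, 0]},
    {"delta_pos": [0, 0, -4], "angular": [0, 0, 0]},
    {"delta_pos": [0, 0, 0], "angular": [0, 0, 0]}
  ]
}}

```text
clock: 4.38
tool_pos: [0.5453, 0.026, 0.1355]
orientation: [-0.004, 0.995, 0.083, 0.05]
contact_force: [0.5, -0.3, 1.1]
gripper_width: -0.0002
```

Request:
{"fn": "carry_out", "kwargs": {
  "rows": [
    {"delta_pos": [0, 0, -3], "angular": [0, 0, 0]},
    {"delta_pos": [0, 0, 0], "angular": [0, 0, 0]}
  ]
}}

```text
clock: 4.55
tool_pos: [0.5452, 0.026, 0.1328]
orientation: [-0.004, 0.995, 0.083, 0.05]
contact_force: [0.3, 0.4, 0.9]
gripper_width: -0.0002
```

Request:
{"fn": "carry_out", "kwargs": {
  "rows": [
    {"delta_pos": [0, 0, -2], "angular": [0, 0, 0]},
    {"delta_pos": [0, 0, 0], "angular": [0, 0, 0]}
  ]
}}

```text
clock: 4.72
tool_pos: [0.5456, 0.0259, 0.1316]
orientation: [-0.004, 0.995, 0.083, 0.05]
contact_force: [-5.5, -0.2, 14.8]
gripper_width: 0.0002
```

Run:
```python
from h import *
a=camera("scene")
x=cv2.resize(a["frame"][120:220,240:340],(600,600),interpolation=cv2.INTER_CUBIC)
cv2.imwrite("pics/5.png",x[:,:,::-1]);print(readout.get_state()["contact_force"])
for m in mark_of(a,"bolt_knob")[:3]: print((np.array(m["location"])-[240,120])*6,m["score"])
```

```text
[-3.23847625  0.28157044 12.72218338]
[340.2 321. ] 0.51
```

View pics/5.png

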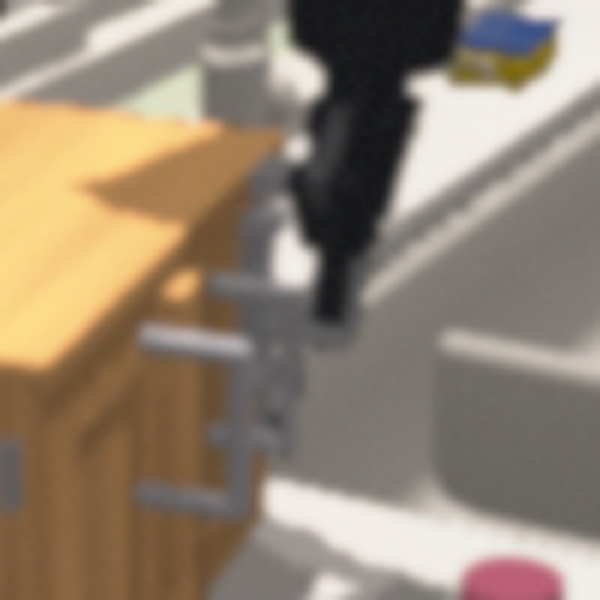

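Force rose to 15 N at TCP z = 0.132, which is the stop, and the knob mark is at row 321, so the bolt is fully down. Next I go up and over to the right handle.

Request:
{"fn": "carry_out", "kwargs": {
  "rows": [
    {"delta_pos": [0, 0, 35], "angular": [0, 0, 0]},
    {"delta_pos": [0, 0, 35], "angular": [0, 0, 0]},
    {"delta_pos": [-5.3, 32.5, 0], "angular": [-0.017, 0.099, 0]},
    {"delta_pos": [-5.3, 32.5, 0], "angular": [0, 0, 0]},
    {"delta_pos": [0, 0, 0], "angular": [0, 0, 0]},
    {"delta_pos": [0, 0, -20], "angular": [0, 0, 0]},
    {"delta_pos": [0, 0, 0], "angular": [0, 0, 0]}
  ],
  "claw": 0.5
}}

```text
clock: 5.4
tool_pos: [0.5334, 0.0915, 0.1789]
orientation: [-0.0, 0.996, 0.084, -0.002]
contact_force: [-0.7, 0.5, -2.0]
gripper_width: 0.0425
```

Run:
```python
from h import *
np.set_printoptions(precision=4,suppress=True)
a=camera("scene");b=camera("top")
x=cv2.resize(a["frame"][120:220,230:330],(400,400),interpolation=cv2.INTER_CUBIC);y=cv2.resize(b["frame"][130:230,270:370],(400,400),interpolation=cv2.INTER_CUBIC)
cv2.imwrite("pics/6.png",np.hstack([x,y])[:,:,::-1]);s=readout.get_state();print(s["tool_pos"],s["orientation"],s["joint_positions"],s["gripper_width"])
```

```text
[0.5342 0.0909 0.1809] [-0.      0.9965  0.0833 -0.001 ] [0.0584 0.436  1.6124 0.     1.0952 1.4623] 0.04292879334304671
```

View pics/6.png

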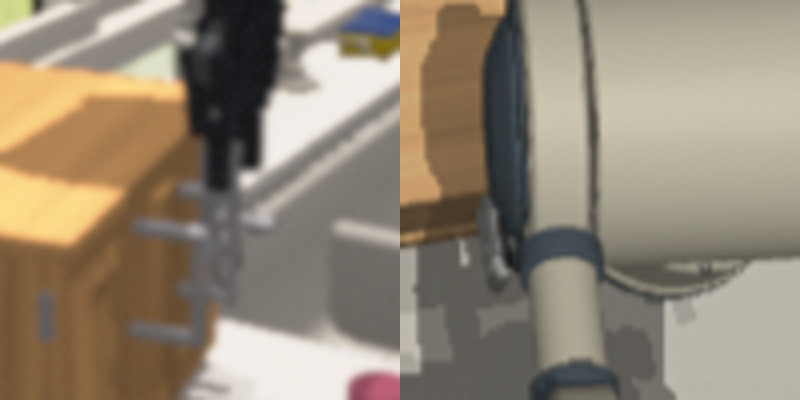

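The fingers straddle the right bar in the scene view (crop ~(222,190)). I'll go down and close.

Request:
{"fn": "carry_out", "kwargs": {
  "rows": [
    {"delta_pos": [0, 0, -20], "angular": [0, 0, 0]},
    {"delta_pos": [0, 0, -20], "angular": [0, 0, 0]},
    {"delta_pos": [0, 0, 0], "angular": [0, 0, 0]}
  ]
}}

```text
clock: 5.75
tool_pos: [0.5335, 0.0905, 0.1392]
orientation: [-0.0, 0.997, 0.083, -0.002]
contact_force: [-1.5, -0.2, -0.8]
gripper_width: 0.0426
```

Request:
{"fn": "carry_out", "kwargs": {
  "rows": [
    {"delta_pos": [0, 0, 0], "angular": [0, 0, 0]},
    {"delta_pos": [0, 0, 0], "angular": [0, 0, 0]},
    {"delta_pos": [0, 0, 0], "angular": [0, 0, 0]},
    {"delta_pos": [0, 0, 0], "angular": [0, 0, 0]}
  ],
  "claw": 1
}}

```text
clock: 6.08
tool_pos: [0.5362, 0.0875, 0.1428]
orientation: [0.003, 0.997, 0.084, 0.001]
contact_force: [3.2, -38.9, -0.9]
gripper_width: 0.0087
```

Request:
{"fn": "carry_out", "kwargs": {
  "rows": [
    {"delta_pos": [0, -3, 0], "angular": [0, 0, 0]},
    {"delta_pos": [0, 0, 0], "angular": [0, 0, 0]}
  ]
}}

```text
clock: 6.25
tool_pos: [0.5361, 0.0871, 0.1428]
orientation: [0.0, 0.997, 0.083, 0.001]
contact_force: [4.1, -6.2, 1.0]
gripper_width: 0.0086
```

```bash
cat >> h.py <<'E'
def arc(bar,hinge,sgn,th,nrow):
    r0=np.array(bar)-hinge;out=[];p=r0
    for k in range(1,nrow+1):
        t=sgn*th*k/nrow;q=np.array([np.cos(t)*r0[0]-np.sin(t)*r0[1],np.sin(t)*r0[0]+np.cos(t)*r0[1]])
        out.append(np.round((q-p)*1000,1));p=q
    print([list(map(float,o)) for o in out],"end",p+hinge)
yaw=.168;u=np.array([-np.sin(yaw),np.cos(yaw)]);n=np.array([np.cos(yaw),np.sin(yaw)])
E
python3 - <<'E'
from h import *
s=readout.get_state();print(s["tool_pos"],s["contact_force"])
bar=s["tool_pos"][:2]
for dx in (.042,.052): arc(bar,bar+n*dx-u*.098,1,.24,3)
E
```

```text
[0.53605305 0.08714393 0.14279362] [ 4.08363571 -6.24493001  0.96047136]
[[-7.0, -4.9], [-6.6, -5.4], [-6.1, -6.0]] end [0.51641204 0.07083778]
[[-6.8, -5.7], [-6.3, -6.2], [-5.8, -6.7]] end [0.51709209 0.06854214]
```

Opening with a hinge guess between those.

Request:
{"fn": "carry_out", "kwargs": {
  "rows": [
    {"delta_pos": [-6.9, -5.3, 0], "angular": [0, 0, 0.08]},
    {"delta_pos": [-6.5, -5.8, 0], "angular": [0, 0, 0.08]},
    {"delta_pos": [-6.0, -6.3, 0], "angular": [0, 0, 0.08]},
    {"delta_pos": [0, 0, 0], "angular": [0, 0, 0]}
  ]
}}

```text
clock: 6.58
tool_pos: [0.5178, 0.0687, 0.1429]
orientation: [0.002, 0.979, 0.204, 0.003]
contact_force: [12.5, -13.3, -7.5]
gripper_width: 0.0085
```

Run:
```python
from h import *
s=readout.get_state();print(s["tool_pos"],s["orientation"],s["contact_force"],s["moment"])
b0=np.array([.5361,.0871]);b=s["tool_pos"][:2]
for dx in (.042,.047,.052):
    r=b0-(b0+n*dx-u*.098);q=b-(b0+n*dx-u*.098);print(dx,np.linalg.norm(r)-np.linalg.norm(q),np.arctan2(r[0]*q[1]-r[1]*q[0],r@q))
    arc(b,b0+n*dx-u*.098,1,.48,6)
```

```text
[0.51780225 0.06869605 0.14285933] [0.00155369 0.97886507 0.20448183 0.00281761] [ 12.54629968 -13.34786722  -7.51765959] [-1.79541161 -1.79765156 -0.17434541]
0.042 0.0024158856950435986 0.24576011054910077
[[-5.4, -6.3], [-4.9, -6.7], [-4.4, -7.1], [-3.8, -7.4], [-3.2, -7.7], [-2.6, -7.9]] end [0.4935255  0.02551261]
0.047 0.0013803854505467922 0.2405474817168188
[[-5.4, -6.7], [-4.8, -7.1], [-4.2, -7.5], [-3.6, -7.8], [-3.0, -8.0], [-2.3, -8.3]] end [0.49446864 0.0233307 ]
0.052 0.0003927100305198411 0.23485408236964742
[[-5.3, -7.1], [-4.7, -7.5], [-4.1, -7.8], [-3.4, -8.1], [-2.8, -8.4], [-2.1, -8.6]] end [0.49541179 0.02114879]
```

Request:
{"fn": "carry_out", "kwargs": {
  "rows": [
    {"delta_pos": [-4.3, -8.2, 0], "angular": [0, 0, 0.08]},
    {"delta_pos": [-4.6, -7.7, 0], "angular": [0, 0, 0.08]},
    {"delta_pos": [-4.0, -8.0, 0], "angular": [0, 0, 0.08]},
    {"delta_pos": [-3.3, -8.3, 0], "angular": [0, 0, 0.08]},
    {"delta_pos": [0, 0, 0], "angular": [0, 0, 0]}
  ]
}}

```text
clock: 7.0
tool_pos: [0.5002, 0.0371, 0.1428]
orientation: [0.001, 0.934, 0.358, 0.001]
contact_force: [2.1, -2.9, 4.4]
gripper_width: 0.0086
```

```bash
cat > step.py <<'E'
from h import *
import sys
# args: sgn, total th, rows, bars list file
s=readout.get_state();b=s["tool_pos"][:2];print(s["tool_pos"],s["contact_force"],s["orientation"])
f=sys.argv[1];B=[list(map(float,l.split())) for l in open(f)]+[list(b)];open(f,"a").write("%f %f\n"%tuple(b))
B=np.array(B)
from scipy.optimize import least_squares
h0=np.array([float(sys.argv[2]),float(sys.argv[3])]);sg=int(sys.argv[4]);R0=float(sys.argv[7])
res=least_squares(lambda x:np.r_[(np.linalg.norm(B-x[:2],axis=1)-x[2])/.0006,(x[:2]-h0)/.008,(x[2]-R0)/.006],[*h0,R0]).x
r=B[0]-res[:2];q=b-res[:2];print("hinge",res,"angle",np.arctan2(r[0]*q[1]-r[1]*q[0],r@q))
arc(b,res[:2],sg,float(sys.argv[5]),int(sys.argv[6]))
E
echo "0.5361 0.0871
0.5178 0.0687" > R.txt
python3 - <<'E'
from h import *
print(np.array([.5361,.0871])+n*.053-u*.098)
E
python3 step.py R.txt 0.6047 -0.0006 1 0.6 6 0.1114
```

```text
[ 0.60474048 -0.0006581 ]
[0.50024106 0.03714971 0.1427971 ] [ 2.07118734 -2.91092184  4.36969709] [8.50380992e-04 9.33860061e-01 3.57634861e-01 1.40340715e-03]
hinge [ 6.05178529e-01 -3.75726544e-04  1.11430500e-01] angle 0.5589473341382836
[[-3.2, -10.7], [-2.1, -10.9], [-1.0, -11.1], [0.1, -11.1], [1.2, -11.1], [2.3, -10.9]] end [ 0.49738144 -0.0286568 ]
```

Request:
{"fn": "carry_out", "kwargs": {
  "rows": [
    {"delta_pos": [-3.1, -10.8, 0], "angular": [0, 0, 0.1]},
    {"delta_pos": [-2.1, -10.9, 0], "angular": [0, 0, 0.1]},
    {"delta_pos": [-1.0, -11.1, 0], "angular": [0, 0, 0.1]},
    {"delta_pos": [0.1, -11.1, 0], "angular": [0, 0, 0.1]},
    {"delta_pos": [1.2, -11.1, 0], "angular": [0, 0, 0.1]},
    {"delta_pos": [2.3, -10.9, 0], "angular": [0, 0, 0.1]},
    {"delta_pos": [0, 0, 0], "angular": [0, 0, 0]}
  ]
}}

```text
clock: 7.58
tool_pos: [0.4965, -0.0294, 0.1427]
orientation: [0.0, 0.786, 0.618, -0.0]
contact_force: [-10.6, -6.0, 19.5]
gripper_width: 0.0085
```

```bash
python3 step.py R.txt 0.6047 -0.0006 1 0.5 5 0.1114
```

```text
[ 0.49645216 -0.02935529  0.14271415] [-10.64470102  -5.97496184  19.54812891] [ 4.37808954e-04  7.85987324e-01  6.18242345e-01 -3.70338111e-04]
hinge [ 0.60642152 -0.00182574  0.1132705 ] angle 1.1469940862731276
[[3.3, -10.8], [4.4, -10.5], [5.4, -10.0], [6.4, -9.4], [7.3, -8.7]] end [ 0.52311269 -0.07870731]
```

Request:
{"fn": "carry_out", "kwargs": {
  "rows": [
    {"delta_pos": [2.5, -11.2, 1], "angular": [0, 0, 0.1]},
    {"delta_pos": [4.4, -10.5, 0], "angular": [0, 0, 0.1]},
    {"delta_pos": [5.4, -10.0, 0], "angular": [0, 0, 0.1]},
    {"delta_pos": [6.4, -9.4, 0], "angular": [0, 0, 0.1]},
    {"delta_pos": [7.3, -8.7, 0], "angular": [0, 0, 0.1]},
    {"delta_pos": [0, 0, 0], "angular": [0, 0, 0]}
  ]
}}

```text
clock: 8.08
tool_pos: [0.523, -0.0794, 0.1429]
orientation: [0.0, 0.609, 0.794, -0.001]
contact_force: [-7.1, -8.8, 4.4]
gripper_width: 0.0081
```

Request:
{"fn": "carry_out", "kwargs": {
  "rows": [
    {"delta_pos": [0, 0, 0], "angular": [0, 0, 0]},
    {"delta_pos": [0, 0, 0], "angular": [0, 0, 0]},
    {"delta_pos": [0, 0, 0], "angular": [0, 0, 0]}
  ],
  "claw": 0.5
}}

```text
clock: 8.33
tool_pos: [0.523, -0.0771, 0.1429]
orientation: [0.0, 0.611, 0.792, 0.0]
contact_force: [0.3, 1.0, 0.4]
gripper_width: 0.0424
```

```bash
python3 step.py R.txt 0.6047 -0.0006 1 0.1 1 0.1114
python3 - <<'E'
from h import *
F=np.array([.5659,.1262])
# refine from right bar & hinge
bR=np.array([.5361,.0871]);print("left bar",bR+u*.065,"left hinge",np.array([.6058,-.0012])+u*.262, readout.get_state()["joint_positions"])
E
```

```text
[ 0.52300828 -0.07713451  0.14292524] [0.25082981 0.96037621 0.44313017] [4.41394647e-04 6.11167883e-01 7.91500794e-01 3.42400522e-04]
hinge [ 0.60509414 -0.00123002  0.11192175] angle 1.653982780294925
[[8.0, -7.8]] end [ 0.53099617 -0.08495022]
left bar [0.5252313  0.15118488] left hinge [0.56199076 0.25711134] [-2.59588263e-01  4.69009206e-01  1.68745449e+00  3.47266803e-04
  9.84049799e-01 -5.15505896e-01]
```

Request:
{"fn": "carry_out", "kwargs": {
  "rows": [
    {"delta_pos": [0, 0, 38], "angular": [0, 0, 0]},
    {"delta_pos": [0, 0, 38], "angular": [0, 0, 0]},
    {"delta_pos": [0, 22.8, 0], "angular": [0, 0, 0.115]},
    {"delta_pos": [0, 22.8, 0], "angular": [0, 0, 0.115]},
    {"delta_pos": [0, 22.8, 0], "angular": [0, 0, 0.115]},
    {"delta_pos": [0, 22.8, 0], "angular": [0, 0, 0.115]},
    {"delta_pos": [0, 22.8, 0], "angular": [0, 0, 0.115]},
    {"delta_pos": [0, 22.8, 0], "angular": [0, 0, 0.115]}
  ]
}}

```text
clock: 9.0
tool_pos: [0.5226, 0.061, 0.2188]
orientation: [0.0, 0.305, 0.952, 0.0]
contact_force: [-0.2, 0.1, -1.0]
gripper_width: 0.0426
```

Request:
{"fn": "carry_out", "kwargs": {
  "rows": [
    {"delta_pos": [0, 22.8, 0], "angular": [0, 0, 0.115]},
    {"delta_pos": [0, 22.8, 0], "angular": [0, 0, 0.115]},
    {"delta_pos": [0, 22.8, 0], "angular": [0, 0, 0.115]},
    {"delta_pos": [2.2, 22.8, 0], "angular": [0, 0, 0.115]},
    {"delta_pos": [0, 0, 0], "angular": [0, 0, 0.115]},
    {"delta_pos": [0, 0, 0], "angular": [0, 0, 0.115]},
    {"delta_pos": [0, 0, 0], "angular": [0, 0, 0.11]},
    {"delta_pos": [0, 0, 0], "angular": [0, 0, 0]}
  ]
}}

```text
clock: 9.67
tool_pos: [0.5247, 0.1513, 0.2186]
orientation: [0.0, -0.091, 0.996, 0.0]
contact_force: [0.4, -0.7, 0.3]
gripper_width: 0.0429
```

Run:
```python
from h import *
np.set_printoptions(precision=4,suppress=True)
a=camera("scene");b=camera("top")
x=cv2.resize(a["frame"][120:220,220:320],(400,400),interpolation=cv2.INTER_CUBIC);y=cv2.resize(b["frame"][130:260,240:370],(400,400),interpolation=cv2.INTER_CUBIC)
cv2.imwrite("pics/7.png",np.hstack([x,y])[:,:,::-1]);s=readout.get_state();q=s["orientation"];print(s["tool_pos"],q,2*np.arctan2(q[2],q[1])-.168,s["joint_positions"],s["gripper_width"])
for p in (a,b):
  for m in mark_of(p,"left_leaf_handle")[:2]: print(m)
```

```text
[0.5248 0.151  0.2186] [ 0.0002 -0.0856  0.9963  0.0001] 3.145005123975504 [ 0.1706  0.3963  1.5583  0.0001  1.1866 -1.5716] 0.04267685549815637
{'location': [278.5, 184.4], 'score': 0.64}
{'location': [205.6, 278.2], 'score': 0.41}
{'location': [392.8, 172.2], 'score': 0.19}
```

View pics/7.png

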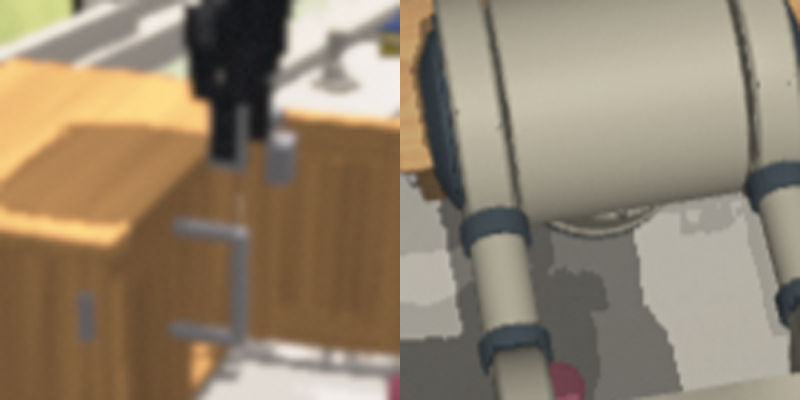

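The right leaf stands wide open. The fingers are over the left bar (crop ~(240,230)), so I'll go down and grip.

Request:
{"fn": "carry_out", "kwargs": {
  "rows": [
    {"delta_pos": [0, 0, -30], "angular": [0, 0, 0]},
    {"delta_pos": [0, 0, -27], "angular": [0, 0, 0]},
    {"delta_pos": [0, 0, -20], "angular": [0, 0, 0]},
    {"delta_pos": [0, 0, 0], "angular": [0, 0, 0]}
  ]
}}

```text
clock: 10.2
tool_pos: [0.5228, 0.1503, 0.138]
orientation: [-0.003, -0.086, 0.996, -0.0]
contact_force: [-0.4, -0.6, -1.3]
gripper_width: 0.0429
```

Request:
{"fn": "carry_out", "kwargs": {
  "rows": [
    {"delta_pos": [0, 0, 0], "angular": [0, 0, 0]},
    {"delta_pos": [0, 0, 0], "angular": [0, 0, 0]},
    {"delta_pos": [0, 0, 0], "angular": [0, 0, 0]},
    {"delta_pos": [0, 0, 0], "angular": [0, 0, 0]}
  ],
  "claw": 1
}}

```text
clock: 10.53
tool_pos: [0.5256, 0.1512, 0.1428]
orientation: [0.001, -0.087, 0.996, 0.0]
contact_force: [-1.5, 3.1, 6.8]
gripper_width: 0.0085
```

```bash
rm -f L.txt; touch L.txt; python3 step.py L.txt 0.562 0.257 -1 0.32 4 0.1114
```

```text
[0.52564242 0.15116749 0.14282666] [-1.48207216  3.12353126  6.7803773 ] [ 1.26900620e-03 -8.72313839e-02  9.96187205e-01  3.57344781e-04]
hinge [0.56189568 0.25669634 0.11158061] angle 0.0
[[-8.3, 3.2], [-8.0, 3.9], [-7.7, 4.5], [-7.3, 5.1]] end [0.49428696 0.16792868]
```

Request:
{"fn": "carry_out", "kwargs": {
  "rows": [
    {"delta_pos": [-8.3, 3.2, 0], "angular": [0, 0, -0.08]},
    {"delta_pos": [-8.0, 3.9, 0], "angular": [0, 0, -0.08]},
    {"delta_pos": [-7.7, 4.5, 0], "angular": [0, 0, -0.08]},
    {"delta_pos": [-7.3, 5.1, 0], "angular": [0, 0, -0.08]},
    {"delta_pos": [0, 0, 0], "angular": [0, 0, 0]}
  ]
}}

```text
clock: 10.95
tool_pos: [0.4934, 0.1683, 0.1429]
orientation: [0.001, 0.075, 0.997, 0.001]
contact_force: [-1.1, -0.1, 5.9]
gripper_width: 0.0082
```

```bash
python3 step.py L.txt 0.562 0.257 -1 0.6 6 0.1114
```

```text
[0.49338199 0.16834156 0.14286053] [-1.07124306 -0.11205001  5.87747163] [1.15014092e-03 7.50539142e-02 9.97178682e-01 5.13058948e-04]
hinge [0.56131239 0.25692633 0.1116215 ] angle -0.3288949041990358
[[-8.5, 7.2], [-7.7, 8.0], [-6.9, 8.8], [-6.0, 9.4], [-5.0, 10.0], [-4.0, 10.4]] end [0.45522829 0.22217055]
```

Request:
{"fn": "carry_out", "kwargs": {
  "rows": [
    {"delta_pos": [-8.5, 7.2, 0], "angular": [0, 0, -0.1]},
    {"delta_pos": [-7.7, 8.0, 0], "angular": [0, 0, -0.1]},
    {"delta_pos": [-6.9, 8.8, 0], "angular": [0, 0, -0.1]},
    {"delta_pos": [-6.0, 9.4, 0], "angular": [0, 0, -0.1]},
    {"delta_pos": [-5.0, 10.0, 0], "angular": [0, 0, -0.1]},
    {"delta_pos": [-4.0, 10.4, 0], "angular": [0, 0, -0.1]},
    {"delta_pos": [0, 0, 0], "angular": [0, 0, 0]}
  ]
}}

```text
clock: 11.53
tool_pos: [0.4542, 0.2225, 0.1428]
orientation: [-0.0, 0.367, 0.93, 0.0]
contact_force: [-11.7, -2.2, 20.8]
gripper_width: 0.0085
```

```bash
python3 step.py L.txt 0.562 0.257 -1 0.7 7 0.1114
```

```text
[0.45422242 0.22250687 0.14276846] [-11.68680571  -2.21475279  20.76601261] [-1.06804523e-04  3.66933451e-01  9.30247162e-01  2.18593362e-04]
hinge [0.56115973 0.25817993 0.11266945] angle -0.9283550054424436
[[-3.0, 10.9], [-1.9, 11.1], [-0.8, 11.2], [0.3, 11.3], [1.4, 11.2], [2.5, 11.0], [3.6, 10.7]] end [0.45638835 0.29978658]
```

Request:
{"fn": "carry_out", "kwargs": {
  "rows": [
    {"delta_pos": [-3.8, 10.9, 1], "angular": [0, 0, -0.1]},
    {"delta_pos": [-1.9, 11.1, 0], "angular": [0, 0, -0.1]},
    {"delta_pos": [-0.8, 11.2, 0], "angular": [0, 0, -0.1]},
    {"delta_pos": [0.3, 11.3, 0], "angular": [0, 0, -0.1]},
    {"delta_pos": [1.4, 11.2, 0], "angular": [0, 0, -0.1]},
    {"delta_pos": [2.5, 11.0, 0], "angular": [0, 0, -0.1]},
    {"delta_pos": [3.6, 10.7, 0], "angular": [0, 0, -0.1]},
    {"delta_pos": [0, 0, 0], "angular": [0, 0, 0]}
  ]
}}

```text
clock: 12.2
tool_pos: [0.4557, 0.3007, 0.1429]
orientation: [-0.001, 0.664, 0.748, -0.0]
contact_force: [-12.3, 6.0, 6.9]
gripper_width: 0.0086
```

```bash
python3 step.py L.txt 0.562 0.257 -1 0.1 1 0.1114
```

```text
[0.45565441 0.3006841  0.14289058] [-12.33610716   5.95439422   6.94280861] [-1.10225513e-03  6.63724826e-01  7.47976028e-01 -4.16549275e-05]
hinge [0.56224341 0.25943505 0.11422566] angle -1.6140374290440223
[[4.7, 10.4]] end [0.46030495 0.31111917]
```

Request:
{"fn": "carry_out", "kwargs": {
  "rows": [
    {"delta_pos": [0, 0, 0], "angular": [0, 0, 0]},
    {"delta_pos": [0, 0, 0], "angular": [0, 0, 0]},
    {"delta_pos": [0, 0, 0], "angular": [0, 0, 0]},
    {"delta_pos": [0, 0, 30], "angular": [0, 0, 0]},
    {"delta_pos": [0, 0, 35], "angular": [0, 0, 0]},
    {"delta_pos": [0, 0, 35], "angular": [0, 0, 0]},
    {"delta_pos": [0, 0, 0], "angular": [0, 0, 0]}
  ],
  "claw": 0.5
}}

```text
clock: 12.78
tool_pos: [0.4595, 0.2996, 0.249]
orientation: [0.002, 0.661, 0.75, 0.005]
contact_force: [1.9, 0.4, 1.4]
gripper_width: 0.0425
```

Request:
{"fn": "carry_out", "kwargs": {
  "rows": [
    {"delta_pos": [-29.4, -12.9, 0], "angular": [0, 0, 0]},
    {"delta_pos": [-29.4, -12.9, 0], "angular": [0, 0, 0]},
    {"delta_pos": [-29.4, -12.9, 0], "angular": [0, 0, 0]},
    {"delta_pos": [-29.3, -12.9, 0], "angular": [0, 0, 0]},
    {"delta_pos": [0, 0, -40], "angular": [0, 0, 0]},
    {"delta_pos": [0, 0, -40], "angular": [0, 0, 0]},
    {"delta_pos": [0, 0, -25], "angular": [0, 0, 0]},
    {"delta_pos": [0, 0, 0], "angular": [0, 0, 0]}
  ],
  "claw": 0
}}

```text
clock: 13.45
tool_pos: [0.3375, 0.2458, 0.1344]
orientation: [-0.001, 0.661, 0.75, -0.002]
contact_force: [-0.4, 0.3, 0.3]
gripper_width: 0.0852
```

Run:
```python
from h import *
np.set_printoptions(precision=4,suppress=True)
a=camera("scene");b=camera("top")
x=cv2.resize(a["frame"][150:310,230:390],(400,400),interpolation=cv2.INTER_CUBIC);y=cv2.resize(b["frame"][150:310,210:370],(400,400),interpolation=cv2.INTER_CUBIC)
cv2.imwrite("pics/8.png",np.hstack([x,y])[:,:,::-1]);s=readout.get_state();q=s["orientation"];print(s["tool_pos"],q,s["gripper_width"])
for p in (a,b):
  for m in mark_of(p,"rack")[:2]: print(m, onz(p,m["location"],.085))
```

```text
[0.3394 0.2469 0.1377] [-0.0001  0.6613  0.7501 -0.0005] 0.08518659580073548
{'location': [276.0, 226.4], 'score': 0.92} [0.4941 0.2211 0.085 ]
{'location': [260.2, 212.2], 'score': 0.57} [0.5027 0.2255 0.085 ]
```

View pics/8.png

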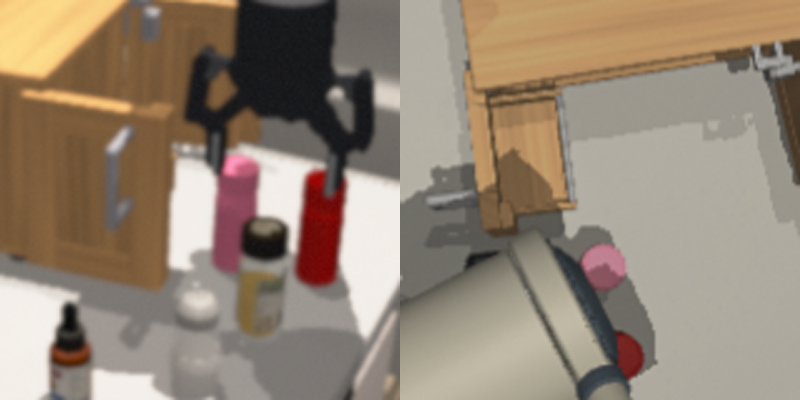

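Both leaves stand open and the rack shows in the top view (crop floor ~x 490–567, y 92–210). The black-capped jar is at scene crop (263,275), between the fingers. I'll refine the rack position from these edges.

Run:
```python
from h import *
np.set_printoptions(precision=4,suppress=True)
b=camera("top")
f=lambda x,y,z:onz(b,(210+(x-400)/2.5,150+y/2.5),z)[:2]
print("rail",f(559,95,.115),f(571,203,.115));print("inner edge",f(489,95,.188),f(499,200,.188));print("near cheek",f(510,211,.115),f(572,205,.115))
im=cv2.resize(b["frame"][165:250,235:290],None,fx=7,fy=7,interpolation=cv2.INTER_CUBIC);cv2.imwrite("pics/9.png",im[:,:,::-1])
```

```text
rail [0.5529 0.1964] [0.4589 0.1852]
inner edge [0.5414 0.2537] [0.456  0.2444]
near cheek [0.4515 0.2377] [0.4572 0.1844]
```

View pics/9.png

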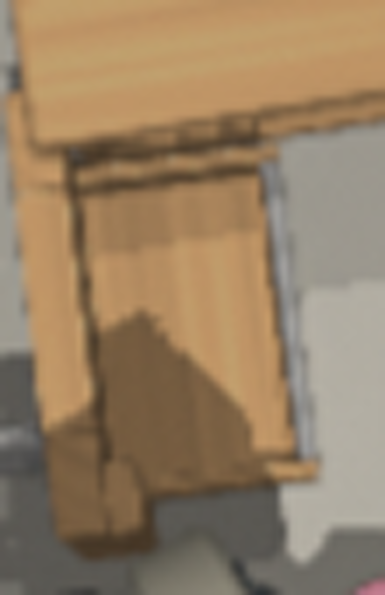

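Request:
{"fn": "carry_out", "kwargs": {
  "rows": [
    {"delta_pos": [2.5, 1.5, -20], "angular": [0, 0, 0]},
    {"delta_pos": [0, 0, -26], "angular": [0, 0, 0]},
    {"delta_pos": [0, 0, -20], "angular": [0, 0, 0]},
    {"delta_pos": [0, 0, 0], "angular": [0, 0, 0]}
  ]
}}

```text
clock: 14.03
tool_pos: [0.3414, 0.2483, 0.07]
orientation: [-0.0, 0.661, 0.75, -0.001]
contact_force: [-0.4, -0.8, 0.4]
gripper_width: 0.0852
```

Request:
{"fn": "carry_out", "kwargs": {
  "rows": [
    {"delta_pos": [0, 0, 0], "angular": [0, 0, 0]},
    {"delta_pos": [0, 0, 0], "angular": [0, 0, 0]},
    {"delta_pos": [0, 0, 0], "angular": [0, 0, 0]},
    {"delta_pos": [0, 0, 0], "angular": [0, 0, 0]},
    {"delta_pos": [0, 0, 0], "angular": [0, 0, 0]}
  ],
  "claw": 1
}}

```text
clock: 14.45
tool_pos: [0.3422, 0.2489, 0.0726]
orientation: [0.0, 0.661, 0.75, 0.001]
contact_force: [-2.8, -0.2, 20.9]
gripper_width: 0.0396
```

The jar is gripped (opening 39.6 mm). From the edges the rack centre is about (0.500, 0.221) with the leaf line at 0.115 rad. I'll lift, come in along the leaf's line, and check before lowering.

Request:
{"fn": "carry_out", "kwargs": {
  "rows": [
    {"delta_pos": [0, 0, 15], "angular": [0, 0, 0]},
    {"delta_pos": [0, 0, 30], "angular": [0, 0, 0]},
    {"delta_pos": [0, 0, 35], "angular": [0, 0, 0]},
    {"delta_pos": [0, 0, 35], "angular": [0, 0, 0]},
    {"delta_pos": [0, 0, 25], "angular": [0, 0, 0]},
    {"delta_pos": [29, -19.5, 0], "angular": [0, 0, -0.01]},
    {"delta_pos": [29, -19.5, 0], "angular": [0, 0, 0]},
    {"delta_pos": [0, 0, 0], "angular": [0, 0, 0]}
  ]
}}

```text
clock: 15.12
tool_pos: [0.4044, 0.2077, 0.213]
orientation: [0.002, 0.665, 0.746, 0.002]
contact_force: [-0.6, 0.6, -2.0]
gripper_width: 0.039
```

Request:
{"fn": "carry_out", "kwargs": {
  "rows": [
    {"delta_pos": [25, 2.8, 0], "angular": [0, 0, 0]},
    {"delta_pos": [25, 2.8, 0], "angular": [0, 0, 0]},
    {"delta_pos": [25, 2.8, 0], "angular": [0, 0, 0]},
    {"delta_pos": [25, 2.8, 0], "angular": [0, 0, 0]},
    {"delta_pos": [0, 0, 0], "angular": [0, 0, 0]},
    {"delta_pos": [0, 0, 0], "angular": [0, 0, 0]}
  ]
}}

```text
clock: 15.62
tool_pos: [0.5004, 0.2206, 0.2115]
orientation: [0.0, 0.665, 0.747, 0.0]
contact_force: [-0.1, 0.5, -1.3]
gripper_width: 0.0393
```

Run:
```python
from h import *
np.set_printoptions(precision=4,suppress=True)
a=camera("scene");b=camera("top")
x=cv2.resize(a["frame"][130:270,210:350],(400,400),interpolation=cv2.INTER_CUBIC);y=cv2.resize(b["frame"][160:250,220:310],(400,400),interpolation=cv2.INTER_CUBIC)
cv2.imwrite("pics/10.png",np.hstack([x,y])[:,:,::-1]);s=readout.get_state();print(s["tool_pos"],s["orientation"],s["gripper_width"],s["contact_force"])
```

```text
[0.4989 0.2206 0.2115] [-0.0002  0.6649  0.7469 -0.0002] 0.039343295105732916 [-0.5025 -0.6175 -1.8093]
```

View pics/10.png

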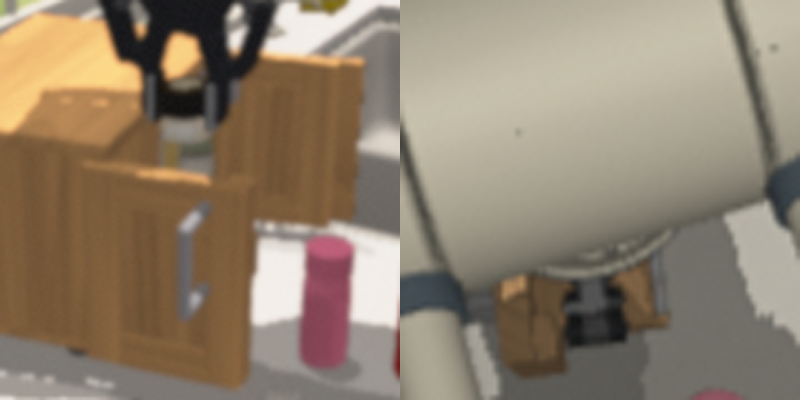

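The jar hangs upright over the rack, between the leaf and the rail. I'll lower it gently.

Request:
{"fn": "carry_out", "kwargs": {
  "rows": [
    {"delta_pos": [0, -1, -15], "angular": [0, 0, 0]},
    {"delta_pos": [0, 0, -12], "angular": [0, 0, 0]},
    {"delta_pos": [0, 0, -9], "angular": [0, 0, 0]},
    {"delta_pos": [0, 0, 0], "angular": [0, 0, 0]}
  ]
}}

```text
clock: 16.05
tool_pos: [0.4982, 0.2194, 0.174]
orientation: [-0.001, 0.665, 0.747, -0.001]
contact_force: [-1.4, 0.2, -1.3]
gripper_width: 0.0396
```

Request:
{"fn": "carry_out", "kwargs": {
  "rows": [
    {"delta_pos": [0, 0, -5], "angular": [0, 0, 0]},
    {"delta_pos": [0, 0, -4], "angular": [0, 0, 0]},
    {"delta_pos": [0, 0, -3], "angular": [0, 0, 0]},
    {"delta_pos": [0, 0, 0], "angular": [0, 0, 0]}
  ]
}}

```text
clock: 16.38
tool_pos: [0.4996, 0.2197, 0.163]
orientation: [-0.0, 0.665, 0.747, -0.0]
contact_force: [0.3, 1.2, -1.0]
gripper_width: 0.0394
```

Request:
{"fn": "carry_out", "kwargs": {
  "rows": [
    {"delta_pos": [0, 0, -1.5], "angular": [0, 0, 0]},
    {"delta_pos": [0, 0, -1], "angular": [0, 0, 0]},
    {"delta_pos": [0, 0, 0], "angular": [0, 0, 0]}
  ]
}}

```text
clock: 16.63
tool_pos: [0.4997, 0.2197, 0.1607]
orientation: [-0.0, 0.665, 0.747, -0.0]
contact_force: [0.5, -0.3, -1.3]
gripper_width: 0.0394
```

Request:
{"fn": "carry_out", "kwargs": {
  "rows": [
    {"delta_pos": [0, 0, -1], "angular": [0, 0, 0]},
    {"delta_pos": [0, 0, -1], "angular": [0, 0, 0]},
    {"delta_pos": [0, 0, 0], "angular": [0, 0, 0]}
  ]
}}

```text
clock: 16.88
tool_pos: [0.4997, 0.2197, 0.1586]
orientation: [-0.0, 0.665, 0.747, -0.0]
contact_force: [0.1, -0.1, -1.0]
gripper_width: 0.0393
```

Request:
{"fn": "carry_out", "kwargs": {
  "rows": [
    {"delta_pos": [0, 0, -0.8], "angular": [0, 0, 0]},
    {"delta_pos": [0, 0, 0], "angular": [0, 0, 0]}
  ]
}}

```text
clock: 17.05
tool_pos: [0.4997, 0.2197, 0.1579]
orientation: [-0.0, 0.665, 0.747, -0.0]
contact_force: [-0.5, 0.4, -2.4]
gripper_width: 0.0392
```

Request:
{"fn": "carry_out", "kwargs": {
  "rows": [
    {"delta_pos": [0, 0, -0.8], "angular": [0, 0, 0]},
    {"delta_pos": [0, 0, 0], "angular": [0, 0, 0]}
  ]
}}

```text
clock: 17.22
tool_pos: [0.4999, 0.2198, 0.1577]
orientation: [0.0, 0.665, 0.747, 0.0]
contact_force: [-2.1, -0.9, 8.1]
gripper_width: 0.0395
```

Request:
{"fn": "carry_out", "kwargs": {
  "rows": [
    {"delta_pos": [0, 0, -0.8], "angular": [0, 0, 0]},
    {"delta_pos": [0, 0, 0], "angular": [0, 0, 0]}
  ]
}}

```text
clock: 17.38
tool_pos: [0.5, 0.2198, 0.1576]
orientation: [0.0, 0.665, 0.747, 0.0]
contact_force: [-5.4, -1.2, 20.5]
gripper_width: 0.0395
```

Contact came at z = 0.1577, as expected for the rack floor. I'll relieve the preload, open part way, and rise.

Request:
{"fn": "carry_out", "kwargs": {
  "rows": [
    {"delta_pos": [0, 0, 1.5], "angular": [0, 0, 0]},
    {"delta_pos": [0, 0, 0], "angular": [0, 0, 0]}
  ]
}}

```text
clock: 17.55
tool_pos: [0.4999, 0.2198, 0.1582]
orientation: [0.0, 0.665, 0.747, 0.0]
contact_force: [-0.2, 0.1, -0.8]
gripper_width: 0.0393
```

Request:
{"fn": "carry_out", "kwargs": {
  "rows": [
    {"delta_pos": [0, 0, 0], "angular": [0, 0, 0]},
    {"delta_pos": [0, 0, 0], "angular": [0, 0, 0]},
    {"delta_pos": [0, 0, 0], "angular": [0, 0, 0]},
    {"delta_pos": [0, 0, 0], "angular": [0, 0, 0]}
  ],
  "claw": 0.33
}}

```text
clock: 17.88
tool_pos: [0.4987, 0.2195, 0.1576]
orientation: [-0.001, 0.665, 0.747, -0.001]
contact_force: [-8.5, -1.6, 5.2]
gripper_width: 0.0572
```

Request:
{"fn": "carry_out", "kwargs": {
  "rows": [
    {"delta_pos": [0, 0, 10], "angular": [0, 0, 0]},
    {"delta_pos": [0, 0, 20], "angular": [0, 0, 0]},
    {"delta_pos": [0, 0, 35], "angular": [0, 0, 0]},
    {"delta_pos": [0, 0, 40], "angular": [0, 0, 0]},
    {"delta_pos": [-30, -20, 20], "angular": [0, 0, 0]},
    {"delta_pos": [-30, -25, 0], "angular": [0, 0, 0]},
    {"delta_pos": [-30, -25, 0], "angular": [0, 0, 0]},
    {"delta_pos": [-20, -30, 0], "angular": [0, 0, 0]}
  ]
}}

```text
clock: 18.55
tool_pos: [0.3874, 0.1194, 0.2835]
orientation: [0.0, 0.664, 0.747, 0.0]
contact_force: [0.6, -0.9, -0.7]
gripper_width: 0.0572
```

Request:
{"fn": "carry_out", "kwargs": {
  "rows": [
    {"delta_pos": [-5, -38, 0], "angular": [0, 0, 0]},
    {"delta_pos": [-5, -38, 0], "angular": [0, 0, 0]},
    {"delta_pos": [-5, -38, 0], "angular": [0, 0, 0]},
    {"delta_pos": [-5, -38, 0], "angular": [0, 0, 0]},
    {"delta_pos": [-5, -38, 0], "angular": [0, 0, 0]},
    {"delta_pos": [0, -38, 0], "angular": [0, 0, 0]},
    {"delta_pos": [0, -38, 0], "angular": [0, 0, 0]},
    {"delta_pos": [0, 0, 0], "angular": [0, 0, 0]}
  ]
}}

```text
clock: 19.22
tool_pos: [0.3651, -0.1522, 0.2836]
orientation: [0.002, 0.667, 0.745, -0.0]
contact_force: [0.1, 1.6, 0.2]
gripper_width: 0.0571
```

Run:
```python
from h import *
np.set_printoptions(precision=4,suppress=True)
a=camera("scene");b=camera("top")
x=cv2.resize(a["frame"][130:330,220:420],(400,400),interpolation=cv2.INTER_CUBIC);y=cv2.resize(b["frame"][140:300,220:380],(400,400),interpolation=cv2.INTER_CUBIC)
cv2.imwrite("pics/11.png",np.hstack([x,y])[:,:,::-1]);s=readout.get_state();print(s["tool_pos"],s["clock"],s["contact_force"])
for n in ["salt_center","dropper_center","jar_center"]:
    A=mark_of(a,n);B=mark_of(b,n)
    print(n,[(np.round(m["location"]),round(m["score"],2)) for m in A[:3]],[(np.round(m["location"]),round(m["score"],2)) for m in B[:3]])
```

```text
[ 0.3647 -0.1476  0.2832] 19.3167 [-0.3206  0.6262  0.125 ]
salt_center [(array([306., 285.]), 0.65)] [(array([206., 277.]), 0.81)]
dropper_center [(array([258., 292.]), 0.65)] [(array([180., 243.]), 0.8)]
jar_center [(array([321., 237.]), 0.77), (array([360., 243.]), 0.64)] [(array([292., 256.]), 0.57), (array([261., 212.]), 0.54), (array([297., 295.]), 0.51)]
```

The picture limit is reached, so I'll check the jar and both leaves numerically.

Run:
```python
from h import *
np.set_printoptions(precision=4,suppress=True)
a=camera("scene");b=camera("top")
A=mark_of(a,"jar_center");B=mark_of(b,"jar_center")
for r in regions_of(b,"jar_center"): print("top",r["score"],r["extent"],onz(b,((r["extent"][0]+r["extent"][2])/2,(r["extent"][1]+r["extent"][3])/2),.19)[:2])
for r in regions_of(a,"jar_center"): print("scene",r["score"],r["extent"])
print("jar centre", [onz(b,m["location"],.1375) for m in B if abs(m["location"][1]-212)<8])
# dark cap pixels near rack, in each view
for nm,p,(x0,y0,x1,y1) in (("top",b,(235,185,290,235)),("scene",a,(240,150,310,215))):
    m=(p["frame"][y0:y1,x0:x1].max(2)<60).astype(np.uint8)
    k,l,st,ce=cv2.connectedComponentsWithStats(m)
    for i in range(1,k):
        if st[i,4]>15: print(nm,st[i]+[x0,y0,0,0,0],ce[i]+[x0,y0],onz(p,ce[i]+[x0,y0],.18))
def proj(p,X):
    R=cv2.Rodrigues(np.array(p["rvec"],float))[0];c=R@np.array(X)+np.array(p["tvec"]).ravel();u=c[:2]/c[2];u=u*(1+p["k1"]*(u@u));K=np.array(p["K"]);return K[:2,:2]@u+K[:2,2]
print("expected cap top/mid px",proj(b,(.5,.2198,.19)),proj(a,(.5,.2198,.178)))
for n_ in ["left_leaf_handle","right_leaf_handle"]:
    for p in (a,b): print(n_,[(np.round(m["location"]),round(m["score"],2)) for m in mark_of(p,n_)[:2]])
print("exp L",proj(a,(.4567,.3,.157)),proj(b,(.4567,.3,.157)),"R",proj(a,(.523,-.078,.157)),proj(b,(.523,-.078,.157)))
```

```text
top 0.91 [251.9, 199.4, 271.7, 223.2] [0.494  0.2202]
top 0.78 [287.6, 287.9, 305.4, 300.2] [0.3285 0.1492]
top 0.7 [172.3, 235.7, 188.2, 251.2] [0.4274 0.3834]
top 0.61 [280.9, 246.3, 300.3, 267.4] [0.4027 0.1615]
scene 0.93 [313.0, 211.2, 334.0, 258.6]
scene 0.74 [350.1, 218.9, 368.6, 265.3]
scene 0.46 [266.8, 177.0, 285.0, 193.6]
jar centre [array([0.5041, 0.2207, 0.1375])]
top [255 208  17  12  43] [264.0465 215.7907] [0.4858 0.2157 0.18  ]
scene [268 185  17   5  41] [277.2683 187.1707] [0.4949 0.2157 0.18  ]
expected cap top/mid px [262.0263 208.3299] [274.2953 188.2034]
left_leaf_handle [(array([275., 218.]), 0.6)]
left_leaf_handle [(array([224., 231.]), 0.78)]
right_leaf_handle [(array([318., 156.]), 0.75)]
right_leaf_handle [(array([402., 204.]), 0.61)]
exp L [273.735  216.1281] [223.3817 230.4255] R [318.9993 155.6385] [403.193  200.6347]
```

```bash
python3 -c "
from rig import job
print(job.close_job())"
```

```text
the job is handed in; nothing more can be done
None
```

The job is done and handed in at about 20 s on the clock. The bolt is fully down, both leaves are wide open, and the glass jar with the black cap stands upright in the left leaf's rack.

- **Bolt:** I pressed it until the force rose to about 15 N at the height of its stop, and the knob mark had dropped to match.
- **Leaves:** The right leaf was swung to about 1.65 rad first, then the left to about 1.62 rad. Afterwards the networks found both handles within about 3 px of where those angles put them.
- **Jar:** It touched the rack floor at the expected height with about 8 N of contact. One extra lowering step pressed it to about 20 N before I took the load off and let go. During release there was a brief force of about 8.5 N, perhaps a finger brushing something. Afterwards the jar's outline in the top view matched an upright jar at the rack centre.
- **Bystanders:** The marks for the salt shaker and dropper bottle were within about 2 px of where they started.

**Not checked:** I could not look at the final state, because my picture limit was used up. The last checks are all from network marks and measured positions. One of them disagreed slightly: the top-view centre of the dark cap pixels was about 14 mm off in x, but only part of the cap was picked up. The jar mark itself was within 5 mm of the target.

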